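# Feel the gap of the screen press with a taper gauge

## Robot

A 7-joint arm with a two-finger parallel gripper is mounted at the origin on the work surface. World frame = base frame: x ahead of the robot, y to its left, z up, the work surface at z = 0. Lengths are in m, angles in rad, forces in N, time in s.
With the tool pointing down it reaches from about 0.425 to 0.95 m from the base axis. Payload 16.7 kg.
Tool frame: the origin (TCP) lies on the centre line of the jaws, within the pads' length; the fingertips stand 14 mm ahead of it and the grasp point (between the pads) lies 5 mm behind it (env.tip_reach is the distance from the TCP to the fingertips, in m); z points along the fingers, y is the direction in which the jaws open and shut (so a half turn about z gives the same grasp; the last joint's range is limited). The gripper opens to 94 mm and grips with 3 to 60 N. Pads are 16 mm wide; open, the fingers measure 119 mm over their backs; the gripper's body (75 mm by 177 mm) begins 78 mm behind the grasp point.
Start: joints at [1.103, 0.426, 0.074, 1.606, -0.034, 1.111, -0.067], TCP at [0.211, -0.641, 0.18] pointing down, gripper open.
Joint ranges: [-2.85, 2.85], [-0.5, 2.14], [-1.23, 1.37], [0.21, 2.46], [-1.02, 4.16], [0.16, 2.05], [-2.73, 2.73]. Speed limits (rad/s): [1.89, 1.89, 2.39, 2.39, 3.01, 3.01, 3.01].

## Interface

Orientations are given as a rotation vector (axis times angle).
In Python, from bench import env gives the robot as it stands. The module is installed in compiled form; this text tells all that it offers.
- The arm moves only by the tool step_arm, never from a script. Its arguments are lists of equal length, an entry for each row: "slide": the shift along the tool's x, y, z in m, a list of three; "rotation": the turn, a rotation vector about the tool's x, y, z in degrees, a list of three; "fingers": the closure in counts, from 0 (fully open) to 255 (shut). In form: {"slide": [[x, y, z], ...], "rotation": [[wx, wy, wz], ...], "fingers": [fingers, ...]}. A call has 1 to 20 rows; each row shifts and turns the commanded pose from where the row before left it, along the tool's axes as they then stand; what a row does not reach is not made up. A row lasts 1/8 s, in which the tool goes at most 62.5 mm and 10.7 degrees, less where a joint would pass 70% of its speed; a pose out of reach is approached as far as the arm can. A call with a gripper value outside its range is refused whole. The fingers move at their own pace and stop on an object; "newtons" is the grip in N (left out, the last holds). Time passes only in rows, so rows that do not move let the fingers close. It gives the time, the measured TCP pose, the force and the opening at its end, in the units of the state.
- env.get_state(): the state, without advancing time (a new reading comes with each control period).
- env.camera(name): name is "scene" or "top" or "wrist"; returns a dict with "img" (400x640x3 uint8, red, green, blue), "mtx" (3x3 intrinsics, pixels), "T" (4x4, takes a point from camera to world coordinates); the wrist camera has in their place "tool_from_camera" (4x4, takes a point from camera to tool coordinates, whose origin is the TCP and whose axes are the flange's). Camera axes: x right, y down, z forward; pixel columns grow to the right and rows downward; lengths in m; the calibration is good to about 2 mm. A picture is of the moment at which its call begins: read the wrist's pose just before it. There is no depth.
- env.sign_off(): hands the job in, once; it reports no verdict.
The state is a dict: "clock": time; "joint_pos": joint angles; "joint_vel": joint speeds; "joint_efforts": joint torques, N m; "position": TCP position; "tool_rot": TCP orientation; "contact_force": force on the tool from outside, world axes, zero at the start; "wrist_torque": the same for the moment, N m; "opening": finger opening in m.
Only numpy, scipy, OpenCV 4.12 (cv2) and the standard library are available. Lean on these libraries where they do the work, as an engineer would, in place of code of your own. Each camera call takes 0.05 s, during which the arm holds its last target.

## Task

Check the gap of the screen press: pick up the hand gauge with the long tapered blade (not the one with the short blunt block), and slide its blade straight in along the lower plate, near the middle of the front edge, until it drags snugly between the lower and upper plates. Stop there without forcing the upper plate up more than a hair (2 mm at most), and finish while still gripping the gauge and holding it at that depth; nothing is let go. Leave everything else on the counter where it is.

Things in the scene. Friction and masses are not known exactly. Their poses are not given: they have to be found in the camera images.
- gauge: Loose hand gauge, about 140 g (varies), standing on its flat underside left or right of the press (block gauge on the other side). Black upright grip 28 (along x) x 14 (y) mm, top 78 mm above the underside, to be pinched across y; steel foot 36 x 36 x 9 mm below it; steel blade from the foot along +x. Origin: centre of the foot's underside, under the grip; z up.
- blade_tip (a point): Middle of the blade's tip, on its underside, 97 mm along +x from the gauge's origin; axes as the gauge. Blade 24 mm wide, underside flat and level with the foot's; its top tapers evenly from 2 mm thick at the tip to 9 mm thick 80 mm behind the tip, where the foot is near.
- mouth (a point): Point on the lower plate's top face (40 mm above the counter) straight below the middle of the upper plate's front edge. x points level into the gap, y along the edge, z up. In front of it the lower plate is an open flat apron for 40 mm. The plates overlap for 75 mm behind it. Crossbar and posts stand 48 mm or more behind it, up to 116 mm above the counter. The press is fixed.
- upper_edge (a point): Middle of the upper plate's front lower edge; its height above mouth is the gap, 4 to 6 mm at the start, the same all over.
- head (a joint): Height setting of the press head that carries the upper plate, 0 to 0.002 m; immovable by hand. Gap = 4 mm + this + joint platen.
- platen (a joint): Lift of the upper plate above its rest, m: 0 at rest, up to 0.008. The plate weighs 0.35 kg and is pushed down by springs of 2000 N/m, so lifting starts at about 3.4 N. Snug means that the blade bears on both plates while this is below 0.002.
- lower_plate: Fixed lower plate of the press with the apron, 130 x 150 x 12 mm, origin at the centre of its underside, 28 mm above the counter; x into the gap, z up.
- upper_plate: Upper plate of the press, 80 x 140 x 12 mm, origin at the centre of its underside; it can only move up and down.
- block_gauge: Loose, the other hand gauge: same grip and foot, but a blunt block 12 mm thick reaching only 51 mm ahead of the origin. Leave alone.
- phone: Loose black phone lying flat, 72 x 150 x 8 mm, origin at the centre of its underside. Leave alone.
- tray: Loose white open parts tray, 75 x 110 x 22 mm, origin at the centre of its underside. Leave alone.
- cup: Loose white cup, 68 mm across, 75 mm high, origin at the centre of its underside. Leave alone.
- bottle: Loose blue bottle, 64 mm across, 190 mm high, origin at the centre of its underside. Leave alone.
- driver: Loose screwdriver lying flat, 170 mm long. Leave alone.
- brush: Loose brush lying flat, 160 mm long. Leave alone.
Things that resemble listed ones, but are neither listed nor needed, are in the scene too. What is shaped like the gauge but green or orange is not meant.

How it is judged:
By the outcome, as a careful person would: the job done as asked, in the order asked, and still so for the second after the job is handed in, while the arm keeps its last pose, push and grip.
It also fails if it takes over 56 s, if anything falls off the work surface, if the arm or the gripper's body presses on something with over 40 N, if the wrist force passes 120 N, or if a joint passes its speed limit or range.

## Working session

There is one attempt and no reset: what is moved stays moved. The work goes in short steps, Python scripts to look and compute and a tool call to move; the robot and the scene stay as the last step left them, time stands still between calls to the robot, and variables do not carry over. Pictures are saved under pics/ and viewed, and the job is handed in when it is done.

Besides the shell and the picture viewer there is one more tool, called after ">>>" as a command line: name --argument value ..., lists and objects as JSON in quotes. step_arm: Moves the arm, as the interface text tells. Its arguments: {"type":"object","properties":{"slide":{"type":"array","items":{"type":"array","items":{"type":"number"}}},"rotation":{"type":"array","items":{"type":"array","items":{"type":"number"}}},"fingers":{"type":"array","items":{"type":"number"}},"newtons":{"type":"number"}},"required":["slide","rotation","fingers"]}

```bash
mkdir -p pics
python3 - <<'E'
from bench import env
import cv2, numpy as np
s=env.get_state(); print({k:np.round(v,4).tolist() for k,v in s.items()}, env.tip_reach)
for n in ["scene","top"]:
    c=env.camera(n); cv2.imwrite(f"pics/{n}0.png",c["img"][:,:,::-1]); print(n,c["mtx"].round(2).tolist(),c["T"].round(4).tolist())
E
```

```text
{'clock': 0.0, 'joint_pos': [1.1035, 0.4267, 0.0739, 1.6066, -0.0341, 1.1108, -0.0671], 'joint_vel': [-0.0009, -0.0008, -0.001, 0.0002, -0.0018, 0.0004, -0.0001], 'joint_efforts': [-0.0004, -93.5805, 3.6673, -45.4205, -0.0487, 0.02, 0.0001], 'position': [0.2107, -0.6408, 0.1793], 'tool_rot': [-3.1008, -0.4969, 0.0005], 'contact_force': [0.1234, -0.5279, 0.2222], 'wrist_torque': [0.0084, -0.0288, 0.0225], 'opening': 0.0941} 0.014
scene [[420.61, 0.0, 315.67], [0.0, 420.61, 204.83], [0.0, 0.0, 1.0]] [[0.6786, 0.4794, -0.5565, 1.2094], [0.7343, -0.4227, 0.5312, -0.6336], [0.0194, -0.7691, -0.6389, 0.8416], [0.0, 0.0, 0.0, 1.0]]
top [[380.65, 0.0, 320.52], [0.0, 380.65, 199.91], [0.0, 0.0, 1.0]] [[0.0014, -0.9897, 0.1431, 0.3899], [-0.9999, 0.0007, 0.0145, -0.0201], [-0.0145, -0.1431, -0.9896, 1.114], [0.0, 0.0, 0.0, 1.0]]
```

View pics/scene0.png

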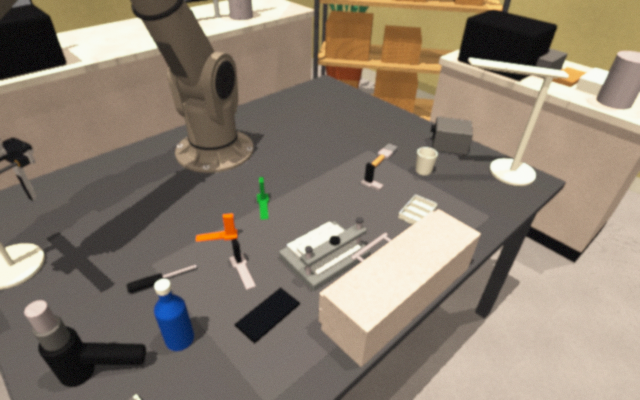

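View pics/top0.png

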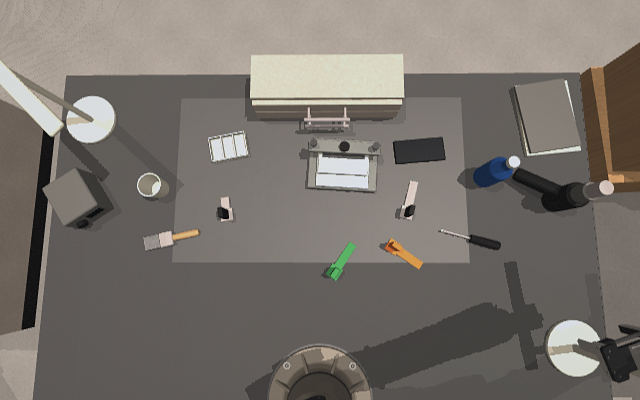

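The scene holds four gauge-like things in the top view. Black-gripped at (410,200) has a long blade. Black-gripped at (225,208) has a short block. Green at (340,262) and orange at (403,252) are decoys. The first fits, and I'll confirm it in enlarged crops.

Run:
```python
import cv2, numpy as np
i=cv2.imread("pics/top0.png")
a=cv2.resize(i[170:230,380:440],None,fx=7,fy=7,interpolation=cv2.INTER_CUBIC)
b=cv2.resize(i[180:240,200:255],None,fx=6,fy=6,interpolation=cv2.INTER_CUBIC)
cv2.imwrite("pics/cA.png",a);cv2.imwrite("pics/cB.png",b)
cv2.imwrite("pics/cP.png",cv2.resize(i[130:200,295:395],None,fx=8,fy=8,interpolation=cv2.INTER_CUBIC))
```

```text
(no output)
```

View pics/cA.png

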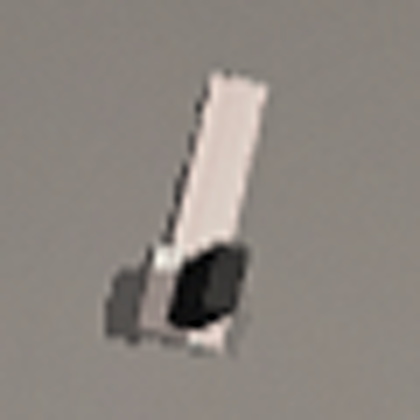

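View pics/cB.png

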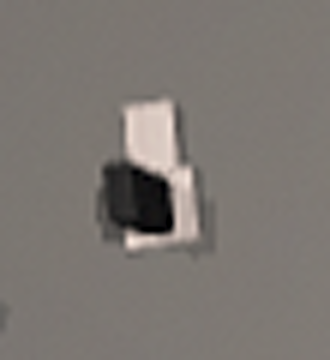

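View pics/cP.png

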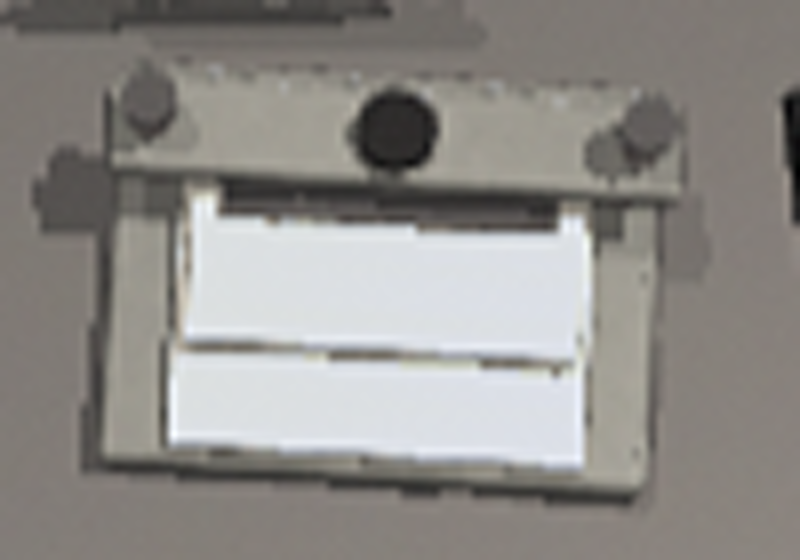

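The crop confirms it: the item at (410,200) has the long blade with its tip at about (414,181), and (225,208) is the short block. The press mouth is seen near (343,174).

```bash
cat > h.py <<'E'
import numpy as np
from scipy.spatial.transform import Rotation as R
TOPK=np.array([[380.65,0,320.52],[0,380.65,199.91],[0,0,1]])
TOPT=np.array([[0.0014,-0.9897,0.1431,0.3899],[-0.9999,0.0007,0.0145,-0.0201],[-0.0145,-0.1431,-0.9896,1.114],[0,0,0,1]])
def ray(K,T,uv,z):
    d=T[:3,:3]@np.linalg.solve(K,[uv[0],uv[1],1]); o=T[:3,3]
    return o+d*(z-o[2])/d[2]
def proj(K,T,p):
    q=np.linalg.inv(T)@np.append(p,1); q=K@q[:3]; return q[:2]/q[2]
E
python3 - <<'E'
from h import *
def A(x,y): return ((x+.5)/7-.5+380,(y+.5)/7-.5+170)
def P(x,y): return ((x+.5)/8-.5+295,(y+.5)/8-.5+130)
g=lambda p,z: ray(TOPK,TOPT,p,z)
for n,p,z in [("tipL",A(212,73),.002),("tipR",A(268,88),.002),("bladeRback",A(240,238),.007),("footBL",A(140,328),.009),("footBR",A(225,352),.009),("gripT?",A(208,283),.078)]: print(n,g(p,z).round(4))
for n,p,z in [("upFL",P(183,345),.057),("upFR",P(577,361),.057),("loFL",P(168,447),.04),("loFR",P(583,468),.04),("upBL",P(215,215),.057),("upBR",P(560,230),.057)]: print(n,g(p,z).round(4))
E
```

```text
tipL [ 0.6101 -0.2686  0.002 ]
tipR [ 0.6037 -0.292   0.002 ]
bladeRback [ 0.539  -0.2769  0.007 ]
footBL [ 0.501  -0.2338  0.009 ]
footBR [ 0.491  -0.2686  0.009 ]
gripT? [ 0.5117 -0.2474  0.078 ]
upFL [0.6207 0.0042 0.057 ]
upFR [ 0.6147 -0.1351  0.057 ]
loFL [0.5871 0.0099 0.04  ]
loFR [ 0.5793 -0.1385  0.04  ]
upBL [ 0.6681 -0.0071  0.057 ]
upBR [ 0.6623 -0.1298  0.057 ]
```

```bash
cat >> h.py <<'E'
def plan(env,p,yaw):
    """total slide in present tool axes, and remaining rotvec deg in tool axes (tool x along yaw, z down)"""
    s=env.get_state(); Rc=R.from_rotvec(s["tool_rot"])
    Rt=R.from_matrix(np.array([[np.cos(yaw),np.sin(yaw),0],[np.sin(yaw),-np.cos(yaw),0],[0,0,-1]]))
    print("t",s["clock"],"pos",np.round(s["position"],4),"toolx",Rc.as_matrix()[:,0].round(3),"f",np.round(s["contact_force"],2),"open",s["opening"])
    print("slide(now axes)",Rc.inv().apply(np.array(p)-s["position"]).round(4),"slide(target axes)",Rt.inv().apply(np.array(p)-s["position"]).round(4),"rot",(np.degrees((Rc.inv()*Rt).as_rotvec())).round(2))
E
python3 - <<'E'
from h import *
from bench import env
plan(env,[.49,-.25,.20],np.radians(-15.2))
c=env.camera("scene"); print(proj(c["mtx"],c["T"],[.2107,-.6408,.18]),proj(TOPK,TOPT,[.2107,-.6408,.18]))
for uv in [(490,185),(513,160),(565,195)]: print(ray(TOPK,TOPT,uv,0.0 if uv[0]!=513 else .19))
w=env.camera("wrist"); print(w["mtx"].round(1),w["tool_from_camera"].round(3))
E
```

```text
t 0.1 pos [ 0.2108 -0.6408  0.1793] toolx [ 0.95   0.312 -0.   ] f [ 0.5  -0.42 -0.03] open 0.09376050171305371
slide(now axes) [ 0.3874 -0.284  -0.0204] slide(target axes) [ 0.167  -0.4504 -0.0207] rot [-6.000e-02  2.000e-02  3.341e+01]
[ 15.39849648 219.11830851] [591.74568889 332.80594336]
[ 0.59515357 -0.50454966  0.        ]
[ 0.62286939 -0.48230698  0.19      ]
[ 0.56505026 -0.72143103  0.        ]
[[324.9   0.  320.7]
 [  0.  324.9 202.3]
 [  0.    0.    1. ]] [[ 0.    -0.962 -0.273  0.079]
 [ 1.     0.     0.001 -0.   ]
 [-0.001 -0.273  0.962 -0.204]
 [ 0.     0.     0.     1.   ]]
```

>>> step_arm --slide '[[0.0352,-0.0258,-0.0019],[0.0352,-0.0258,-0.0019],[0.0352,-0.0258,-0.0019],[0.0352,-0.0258,-0.0019],[0.0352,-0.0258,-0.0019],[0.0352,-0.0258,-0.0019],[0.0352,-0.0258,-0.0019],[0.0352,-0.0258,-0.0019],[0.0352,-0.0258,-0.0019],[0.0352,-0.0258,-0.0019],[0.0352,-0.0258,-0.0019],[0,0,0],[0,0,0],[0,0,0],[0,0,0],[0,0,0]]' --rotation '[[0,0,0],[0,0,0],[0,0,0],[0,0,0],[0,0,0],[0,0,0],[0,0,0],[0,0,0],[0,0,0],[0,0,0],[0,0,0],[0,0,8.35],[0,0,8.35],[0,0,8.35],[0,0,8.35],[0,0,0]]' --fingers '[0,0,0,0,0,0,0,0,0,0,0,0,0,0,0,0]'

```text
clock: 2.2
position: [0.49, -0.2505, 0.2008]
tool_rot: [-3.114, 0.414, 0.0]
contact_force: [-0.7, -1.3, -0.3]
opening: 0.0941
```

Run:
```python
from h import *
from bench import env
import cv2
plan(env,[.513,-.2555,.05],np.radians(-15.2))
s=env.get_state();w=env.camera("wrist"); cv2.imwrite("pics/w1.png",w["img"][:,:,::-1])
T=np.eye(4);T[:3,:3]=R.from_rotvec(s["tool_rot"]).as_matrix();T[:3,3]=s["position"];T=T@w["tool_from_camera"]
np.savez("w1.npz",K=w["mtx"],T=T)
```

```text
t 2.2 pos [ 0.49   -0.2505  0.2008] toolx [ 0.965 -0.261 -0.   ] f [-0.72 -1.34 -0.28] open 0.09410417603821354
slide(now axes) [ 0.0236 -0.0012  0.1508] slide(target axes) [ 0.0235 -0.0012  0.1508] rot [-0.    0.01  0.05]
```

View pics/w1.png

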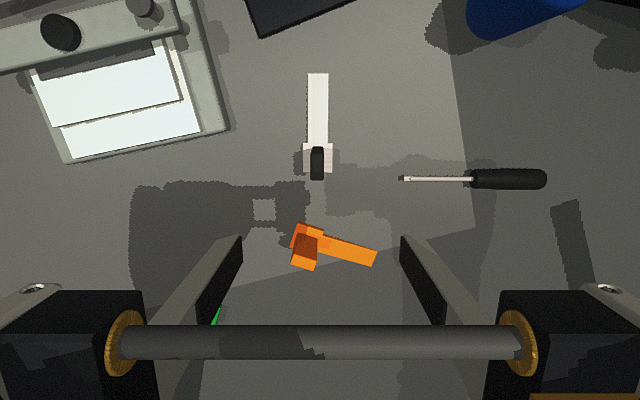

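The wrist view shows the long-bladed gauge almost aligned with the tool. Its blade runs straight up from the foot at (317,157) to the tip at (318,73), and the orange decoy is behind it.

Run:
```python
import cv2
i=cv2.imread("pics/w1.png")
cv2.imwrite("pics/w1a.png",cv2.resize(i[60:190,270:370],None,fx=4.5,fy=4.5,interpolation=cv2.INTER_CUBIC))
cv2.imwrite("pics/w1p.png",cv2.resize(i[0:180,0:250],None,fx=3.2,fy=3.2,interpolation=cv2.INTER_CUBIC))
```

```text
(no output)
```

View pics/w1a.png

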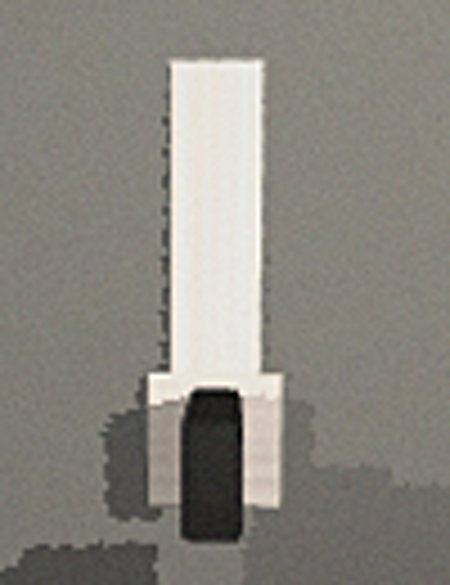

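View pics/w1p.png

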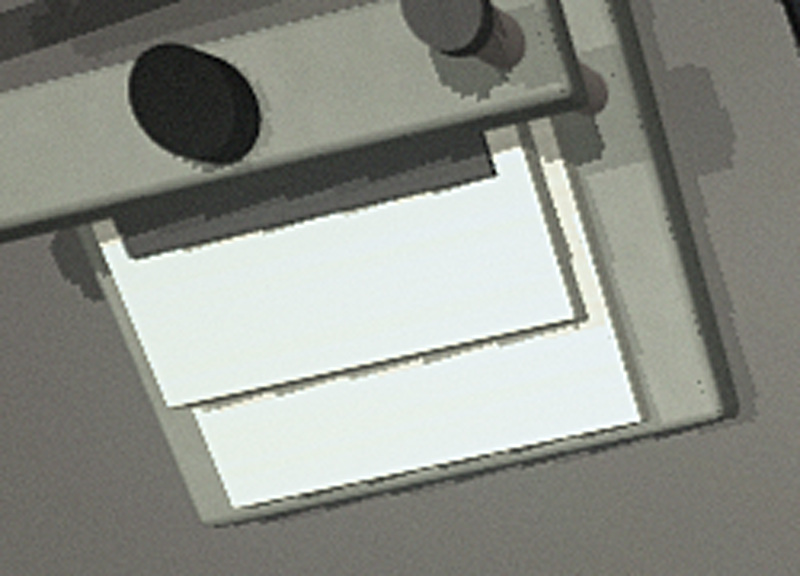

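Run:
```python
from h import *
d=np.load("w1.npz");K,T=d["K"],d["T"]
A=lambda x,y:((x+.5)/4.5-.5+270,(y+.5)/4.5-.5+60)
P=lambda x,y:((x+.5)/3.2-.5,(y+.5)/3.2-.5)
g=lambda p,z:ray(K,T,p,z)
for n,p,z in [("tipL",A(171,61),.002),("tipR",A(264,61),.002),("footFL",A(148,374),.009),("footFR",A(284,374),.009),("footBL",A(147,508),.009),("footBR",A(282,508),.009),("topBL",A(181,541),.078),("topBR",A(241,541),.078)]: print(n,g(p,z).round(4))
r={}
for n,p,z in [("upFL",P(170,405),.057),("upFR",P(576,320),.057),("loFL",P(233,506),.04),("loFR",P(641,420),.04)]: r[n]=g(p,z);print(n,r[n].round(4))
for a in("up","lo"):
  e=r[a+"FL"]-r[a+"FR"]; print(a,np.linalg.norm(e).round(4),"yaw",np.degrees(np.arctan2(-e[0],e[1])).round(2),((r[a+"FL"]+r[a+"FR"])/2).round(4))
```

```text
tipL [ 0.6102 -0.2675  0.002 ]
tipR [ 0.604  -0.2906  0.002 ]
footFL [ 0.5358 -0.2404  0.009 ]
footFR [ 0.5263 -0.2755  0.009 ]
footBL [ 0.501  -0.2301  0.009 ]
footBR [ 0.4913 -0.2659  0.009 ]
topBL [ 0.5031 -0.2426  0.078 ]
topBR [ 0.4995 -0.2558  0.078 ]
upFL [0.6239 0.0024 0.057 ]
upFR [ 0.614  -0.1351  0.057 ]
loFL [0.5896 0.011  0.04  ]
loFR [ 0.5799 -0.1377  0.04  ]
up 0.1379 yaw -4.09 [ 0.6189 -0.0663  0.057 ]
lo 0.149 yaw -3.71 [ 0.5848 -0.0633  0.04  ]
```

>>> step_arm --slide '[[0.0236,-0.0036,0.03],[0,0,0.04],[0,0,0.04],[0,0,0.034],[0,0,0.0228],[0,0,0],[0,0,0],[0,0,0]]' --rotation '[[0,0,0],[0,0,0],[0,0,0],[0,0,0],[0,0,0],[0,0,0],[0,0,0],[0,0,0]]' --fingers '[0,0,0,0,0,0,0,0]' --newtons 45

```text
clock: 3.25
position: [0.5145, -0.2536, 0.0353]
tool_rot: [3.114, -0.414, 0.003]
contact_force: [0.2, 0.1, -0.0]
opening: 0.0943
```

>>> step_arm --slide '[[0,0,0],[0,0,0],[0,0,0],[0,0,0],[0,0,0],[0,0,0],[0,0,0],[0,0,0],[0,0,0],[0,0,0]]' --rotation '[[0,0,0],[0,0,0],[0,0,0],[0,0,0],[0,0,0],[0,0,0],[0,0,0],[0,0,0],[0,0,0],[0,0,0]]' --fingers '[255,255,255,255,255,255,255,255,255,255]' --newtons 45

```text
clock: 4.5
position: [0.5137, -0.2533, 0.0341]
tool_rot: [-3.114, 0.415, 0.0]
contact_force: [0.1, 0.8, -0.8]
opening: 0.0139
```

>>> step_arm --slide '[[0,0,-0.02],[0,0,-0.03],[0,0,-0.03],[-0.0075,-0.0232,0],[-0.0075,-0.0232,0],[-0.0075,-0.0232,0],[-0.0075,-0.0232,0],[-0.0075,-0.0232,0],[-0.0075,-0.0232,0],[-0.0075,-0.0232,0],[-0.0075,-0.0232,0],[0,0,0],[0,0,0],[0,0,0],[0,0,0],[0,0,0],[0,0,0]]' --rotation '[[0,0,0],[0,0,0],[0,0,0],[0,0,0],[0,0,0],[0,0,0],[0,0,0],[0,0,0],[0,0,0],[0,0,0],[0,0,0],[0,0,-4],[0,0,-4],[0,0,-3.5],[0,0,0],[0,0,0],[0,0,0]]' --fingers '[255,255,255,255,255,255,255,255,255,255,255,255,255,255,255,255,255]'

```text
clock: 6.62
position: [0.5045, -0.0585, 0.1141]
tool_rot: [-3.14, 0.103, 0.0]
contact_force: [0.1, -0.7, -2.4]
opening: 0.0137
```

```bash
cat >> h.py <<'E'
def snap(env,name):
    import cv2
    s=env.get_state();w=env.camera("wrist"); cv2.imwrite(f"pics/{name}.png",w["img"][:,:,::-1])
    T=np.eye(4);T[:3,:3]=R.from_rotvec(s["tool_rot"]).as_matrix();T[:3,3]=s["position"];T=T@w["tool_from_camera"]
    np.savez(f"{name}.npz",K=w["mtx"],T=T)
E
python3 - <<'E'
from h import *
from bench import env
plan(env,[.505,-.059,.114],np.radians(-3.6))
snap(env,"w2")
E
```

```text
t 6.625 pos [ 0.5045 -0.0585  0.1141] toolx [ 0.998 -0.065 -0.   ] f [ 0.14 -0.67 -2.4 ] open 0.013690164865382907
slide(now axes) [0.0006 0.0005 0.0001] slide(target axes) [0.0006 0.0005 0.0001] rot [-0.    0.   -0.14]
```

View pics/w2.png

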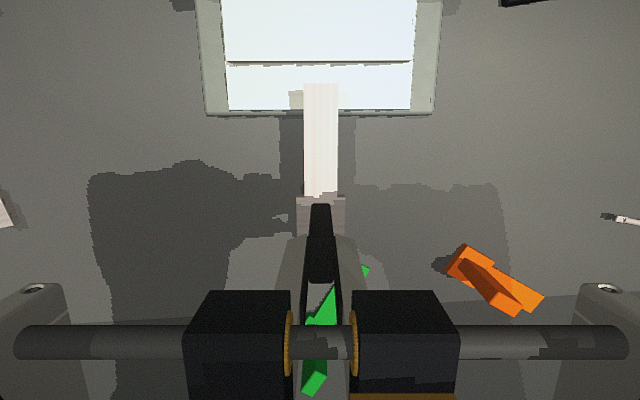

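The wrist view shows the gauge held, with the blade tip at (321,83) over the apron and pointing at the middle of the upper plate edge at (318,63). The press looks square to the blade.

Run:
```python
import cv2
i=cv2.imread("pics/w2.png")
cv2.imwrite("pics/w2p.png",cv2.resize(i[40:215,195:445],None,fx=3.2,fy=3.2,interpolation=cv2.INTER_CUBIC))
from h import *
for p,z in [((335,275),.078),((330,272),.078),((352,245),.0)]: print(ray(TOPK,TOPT,p,z).round(3))
```

```text
[ 0.337 -0.044  0.078]
[ 0.345 -0.031  0.078]
[ 0.419 -0.095  0.   ]
```

View pics/w2p.png

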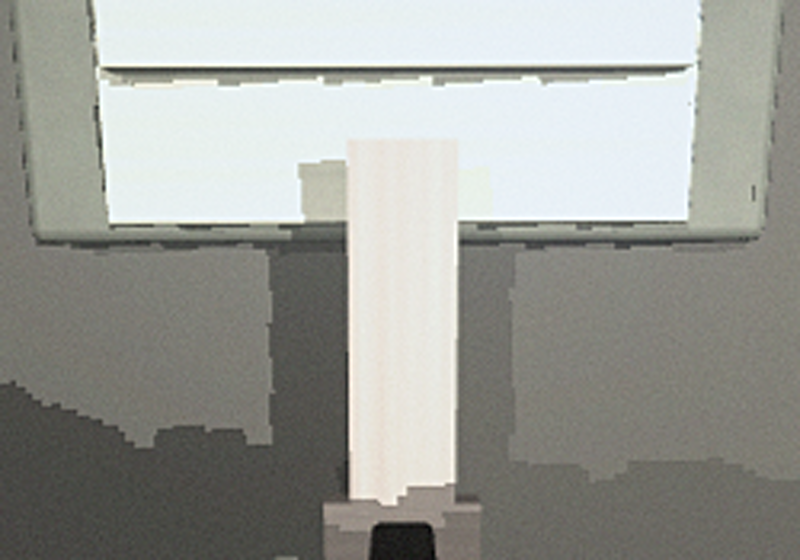

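Run:
```python
from h import *
d=np.load("w2.npz");K,T=d["K"],d["T"]
P=lambda x,y:((x+.5)/3.2-.5+195,(y+.5)/3.2-.5+40)
g=lambda p,z:ray(K,T,p,z)
yaw=np.radians(-3.7);D=np.array([np.cos(yaw),np.sin(yaw)]);N=np.array([-D[1],D[0]]);o=np.array([.5045,-.0585])
for n,p,z in [("tipL",P(347,139),.082),("tipR",P(458,139),.082),("footFL",P(324,503),.089),("footFR",P(482,503),.089),("loFL",P(107,222),.04),("loFR",P(690,222),.04),("upL",P(97,67),.057),("upR",P(698,67),.057),("lowL",P(97,67),.045)]:
    q=g(p,z)[:2]; print(n,q.round(4),"fwd",((q-o)@D).round(4),"left",((q-o)@N).round(4))
```

```text
tipL [ 0.6022 -0.0528] fwd 0.0971 left 0.012
tipR [ 0.6007 -0.0764] fwd 0.0971 left -0.0117
footFL [ 0.5241 -0.0416] fwd 0.0185 left 0.0181
footFR [ 0.5218 -0.0775] fwd 0.0185 left -0.0179
loFL [0.5895 0.0123] fwd 0.0802 left 0.0761
loFR [ 0.5797 -0.1373] fwd 0.0802 left -0.0737
upL [0.6236 0.005 ] fwd 0.1148 left 0.0711
upR [ 0.6146 -0.1343] fwd 0.1147 left -0.0685
lowL [0.6255 0.0082] fwd 0.1164 left 0.0743
```

>>> step_arm --slide '[[0,-0.0012,0.01],[0.005,0,0.012],[0.005,0,0.01],[0,0,0.003],[0,0,0],[0,0,0],[0,0,0]]' --rotation '[[0,0,0],[0,0,0],[0,0,0],[0,0,0],[0,0,0],[0,0,0],[0,0,0]]' --fingers '[255,255,255,255,255,255,255]'

```text
clock: 7.55
position: [0.5147, -0.0579, 0.0794]
tool_rot: [3.14, -0.101, 0.001]
contact_force: [0.8, -0.3, -1.4]
opening: 0.0138
```

Run:
```python
from h import *
from bench import env
f=[];t=[]
for i in range(8):
    s=env.get_state(); f.append(s["contact_force"]);t.append(s["wrist_torque"]); env.camera("top")
f=np.array(f);t=np.array(t);print(s["clock"],np.round(s["position"],4),f.mean(0).round(2),f.std(0).round(2),t.mean(0).round(3),t.std(0).round(3))
snap(env,"w3")
```

```text
7.9 [ 0.5146 -0.0579  0.0792] [ 0.29  0.01 -1.43] [0.24 0.37 0.23] [0.027 0.023 0.004] [0.02  0.02  0.019]
```

View pics/w3.png

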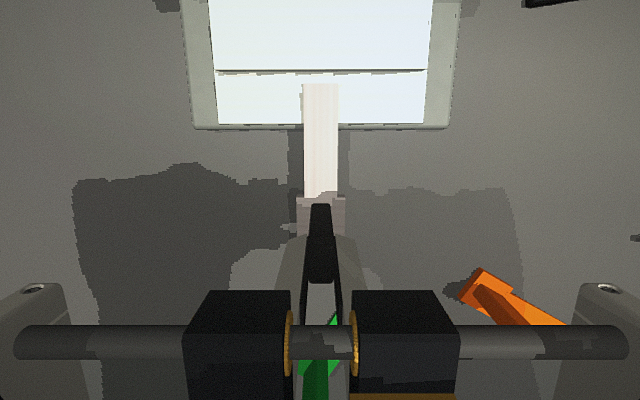

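The blade is 10 mm further forward, centred and just above the apron. Its tip is at (320,84) and the upper plate edge is at row 70. Next I lower it gently to contact.

>>> step_arm --slide '[[0,0,0.001],[0,0,0.001],[0,0,0.001],[0,0,0.001],[0,0,0],[0,0,0]]' --rotation '[[0,0,0],[0,0,0],[0,0,0],[0,0,0],[0,0,0],[0,0,0]]' --fingers '[255,255,255,255,255,255]'

```text
clock: 8.75
position: [0.5146, -0.0579, 0.0751]
tool_rot: [-3.14, 0.101, 0.0]
contact_force: [-0.4, 0.9, -2.5]
opening: 0.0136
```

```bash
cat > rd.py <<'E'
from h import *
from bench import env
f=[];t=[];p=[]
for i in range(6):
    s=env.get_state(); f.append(s["contact_force"]);t.append(s["wrist_torque"]);p.append(s["position"]); env.camera("top")
print(s["clock"],np.mean(p,0).round(5),"F",np.mean(f,0).round(2),"M",np.mean(t,0).round(3),"rot",np.round(s["tool_rot"],4),"op",round(s["opening"],5))
E
python3 rd.py
```

```text
9.0 [ 0.51459 -0.05792  0.07513] F [-0.28  0.26 -1.76] M [ 0.036  0.029 -0.017] rot [-3.1399e+00  1.0140e-01 -2.0000e-04] op 0.0137
```

>>> step_arm --slide '[[0,0,0.0005],[0,0,0],[0,0,0]]' --rotation '[[0,0,0],[0,0,0],[0,0,0]]' --fingers '[255,255,255]'

```text
clock: 9.43
position: [0.5146, -0.0579, 0.0746]
tool_rot: [-3.14, 0.101, -0.0]
contact_force: [0.1, 0.3, -1.8]
opening: 0.0135
```

```bash
python3 rd.py
```

```text
9.675 [ 0.51457 -0.05791  0.07461] F [-0.2   0.26 -1.33] M [ 0.034  0.04  -0.011] rot [-3.1399  0.1013 -0.    ] op 0.01361
```

>>> step_arm --slide '[[0,0,0.0004],[0,0,0],[0,0,0]]' --rotation '[[0,0,0],[0,0,0],[0,0,0]]' --fingers '[255,255,255]'

```text
clock: 10.1
position: [0.5146, -0.0579, 0.0742]
tool_rot: [-3.14, 0.101, -0.0]
contact_force: [-0.9, 0.3, -1.2]
opening: 0.0137
```

```bash
python3 rd.py
```

```text
10.35 [ 0.51456 -0.05791  0.0742 ] F [-0.15  0.32 -1.3 ] M [ 0.032  0.055 -0.01 ] rot [-3.1399e+00  1.0130e-01 -1.0000e-04] op 0.01356
```

>>> step_arm --slide '[[0,0,0.0004],[0,0,0],[0,0,0]]' --rotation '[[0,0,0],[0,0,0],[0,0,0]]' --fingers '[255,255,255]'

```text
clock: 10.78
position: [0.5145, -0.0579, 0.0738]
tool_rot: [-3.14, 0.101, 0.0]
contact_force: [-1.2, -0.2, 0.4]
opening: 0.0134
```

```bash
python3 rd.py
```

```text
11.025 [ 0.51456 -0.05792  0.07384] F [-0.92  0.17  0.96] M [ 0.041  0.222 -0.003] rot [-3.1399  0.1013 -0.    ] op 0.01362
```

Contact with the lower plate came at TCP z ≈ 0.074, as predicted for a level underside at 40 mm. Now I slide in while keeping that light touch.

>>> step_arm --slide '[[0.003,0,0],[0.003,0,0],[0.003,0,0],[0.003,0,0],[0.003,0,0],[0.003,0,0],[0.003,0,0],[0.003,0,0],[0,0,0]]' --rotation '[[0,0,0],[0,0,0],[0,0,0],[0,0,0],[0,0,0],[0,0,0],[0,0,0],[0,0,0],[0,0,0]]' --fingers '[255,255,255,255,255,255,255,255,255]'

```text
clock: 12.2
position: [0.5389, -0.0595, 0.0738]
tool_rot: [-3.14, 0.101, -0.001]
contact_force: [-1.7, -0.0, 2.7]
opening: 0.0133
```

```bash
python3 rd.py; python3 -c "
from h import *
from bench import env
snap(env,'w4')"
```

```text
12.45 [ 0.53887 -0.0595   0.07381] F [-0.08 -0.22  1.01] M [-0.058 -0.156  0.005] rot [-3.1399e+00  1.0120e-01 -9.0000e-04] op 0.01329
```

View pics/w4.png

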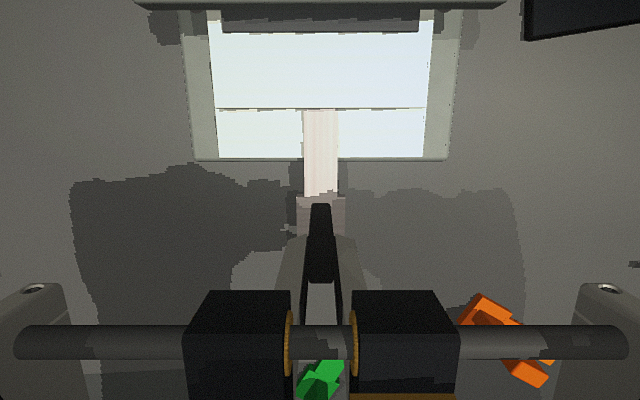

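>>> step_arm --slide '[[0.003,0,0],[0.003,0,0],[0,0,0]]' --rotation '[[0,0,0],[0,0,0],[0,0,0]]' --fingers '[255,255,255]'

```text
clock: 12.92
position: [0.5443, -0.0599, 0.0739]
tool_rot: [3.14, -0.101, -0.001]
contact_force: [-1.8, -0.8, 5.1]
opening: 0.0139
```

```bash
python3 rd.py
```

```text
13.175 [ 0.54436 -0.05984  0.07387] F [-2.6   0.03  4.96] M [ 0.049  0.58  -0.019] rot [-3.1399e+00  1.0140e-01  3.0000e-04] op 0.01361
```

>>> step_arm --slide '[[0.003,0,0],[0.003,0,0],[0,0,0]]' --rotation '[[0,0,0],[0,0,0],[0,0,0]]' --fingers '[255,255,255]'

```text
clock: 13.6
position: [0.5488, -0.0602, 0.0739]
tool_rot: [3.14, -0.101, -0.005]
contact_force: [-14.4, 2.1, 17.4]
opening: 0.0139
```

```bash
python3 rd.py
```

```text
13.85 [ 0.54883 -0.06017  0.0739 ] F [-13.63   1.49  16.83] M [0.245 3.165 0.009] rot [ 3.1398 -0.1012 -0.0044] op 0.01346
```

The forces jumped to −13.6 N along x and +16.8 N along z, which is not a clean wedge contact. I'll look before continuing.

```bash
python3 -c "
from h import *
from bench import env
import cv2
snap(env,'w5')
c=env.camera('scene');i=c['img'][:,:,::-1];cv2.imwrite('pics/s5.png',cv2.resize(i[180:300,220:380],None,fx=5,fy=5,interpolation=cv2.INTER_CUBIC))
i=cv2.imread('pics/w5.png');cv2.imwrite('pics/w5c.png',cv2.resize(i[60:220,220:420],None,fx=4,fy=3.7,interpolation=cv2.INTER_CUBIC))"
```

```text
(no output)
```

View pics/w5c.png

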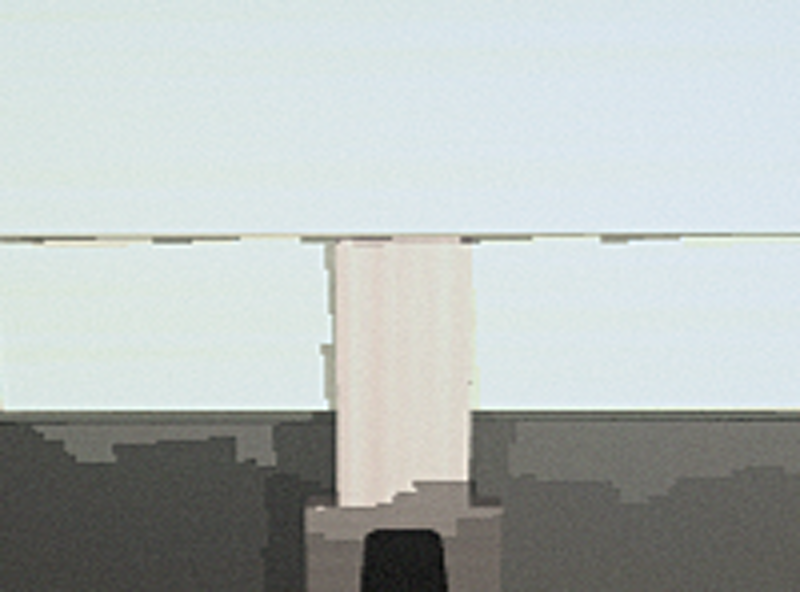

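View pics/s5.png

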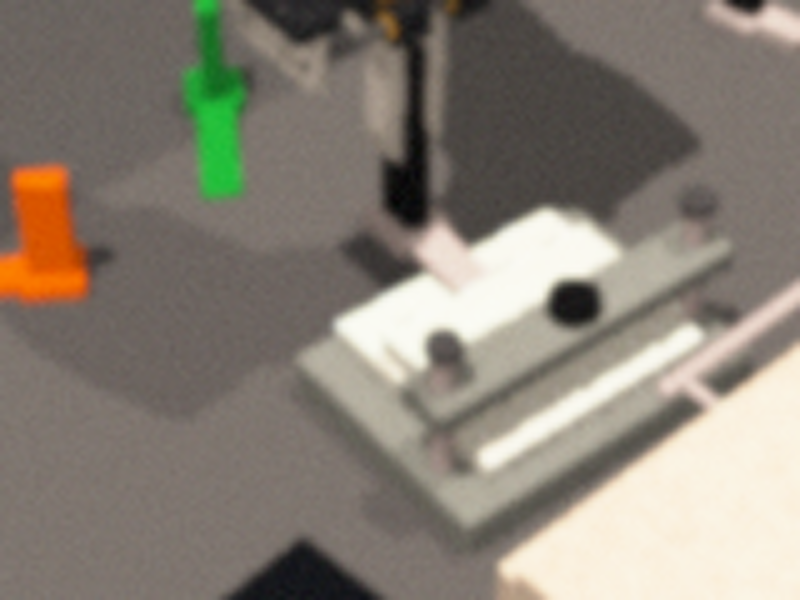

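The push is jamming: drag on the lower plate tilts the blade down into it, so the normal load grows. I'll back off 4 mm, relieve the down-pressure and re-read.

>>> step_arm --slide '[[-0.002,0,-0.0003],[-0.002,0,0],[0,0,0],[0,0,0]]' --rotation '[[0,0,0],[0,0,0],[0,0,0],[0,0,0]]' --fingers '[255,255,255,255]'

```text
clock: 14.5
position: [0.5463, -0.06, 0.074]
tool_rot: [-3.14, 0.101, 0.001]
contact_force: [0.6, 1.2, -0.9]
opening: 0.0135
```

```bash
python3 rd.py
```

```text
14.75 [ 0.5464  -0.05996  0.07402] F [-0.09 -0.01 -0.72] M [ 0.035  0.074 -0.007] rot [-3.1399e+00  1.0120e-01  2.0000e-04] op 0.01365
```

>>> step_arm --slide '[[0.001,0,-0.0001],[0.001,0,0],[0,0,0]]' --rotation '[[0,0,0],[0,0,0],[0,0,0]]' --fingers '[255,255,255]'

```text
clock: 15.18
position: [0.5478, -0.0601, 0.0741]
tool_rot: [3.14, -0.101, -0.002]
contact_force: [-5.5, 1.0, 3.2]
opening: 0.0139
```

```bash
python3 rd.py
```

```text
15.425 [ 0.54776 -0.06008  0.07408] F [-5.81  0.32  3.55] M [0.117 1.386 0.015] rot [ 3.1399e+00 -1.0120e-01 -2.2000e-03] op 0.01338
```

>>> step_arm --slide '[[0.001,0,0],[0.001,0,0],[0,0,0]]' --rotation '[[0,0,0],[0,0,0],[0,0,0]]' --fingers '[255,255,255]'

```text
clock: 15.85
position: [0.5494, -0.0602, 0.074]
tool_rot: [3.14, -0.101, -0.003]
contact_force: [-8.2, 0.9, 4.6]
opening: 0.0136
```

```bash
python3 rd.py
```

```text
16.1 [ 0.5494  -0.0602   0.07405] F [-8.15  0.61  4.78] M [0.178 1.923 0.015] rot [ 3.1399 -0.1013 -0.0034] op 0.01373
```

>>> step_arm --slide '[[0,0,-0.0002],[0.001,0,-0.0001],[0.001,0,0],[0.001,0,0],[0,0,0]]' --rotation '[[0,0,0],[0,0,0],[0,0,0],[0,0,0],[0,0,0]]' --fingers '[255,255,255,255,255]'

```text
clock: 16.77
position: [0.5523, -0.0604, 0.0742]
tool_rot: [3.14, -0.101, -0.004]
contact_force: [-7.5, 0.9, 3.4]
opening: 0.0138
```

```bash
python3 rd.py; python3 -c "
from h import *
from bench import env
import cv2
snap(env,'w6')
i=cv2.imread('pics/w6.png');cv2.imwrite('pics/w6c.png',cv2.resize(i[60:220,220:420],None,fx=4,fy=3.7,interpolation=cv2.INTER_CUBIC))"
```

```text
17.025 [ 0.55229 -0.06042  0.07422] F [-7.41  0.73  3.63] M [0.123 1.878 0.004] rot [ 3.1399 -0.1013 -0.0035] op 0.01343
```

View pics/w6c.png

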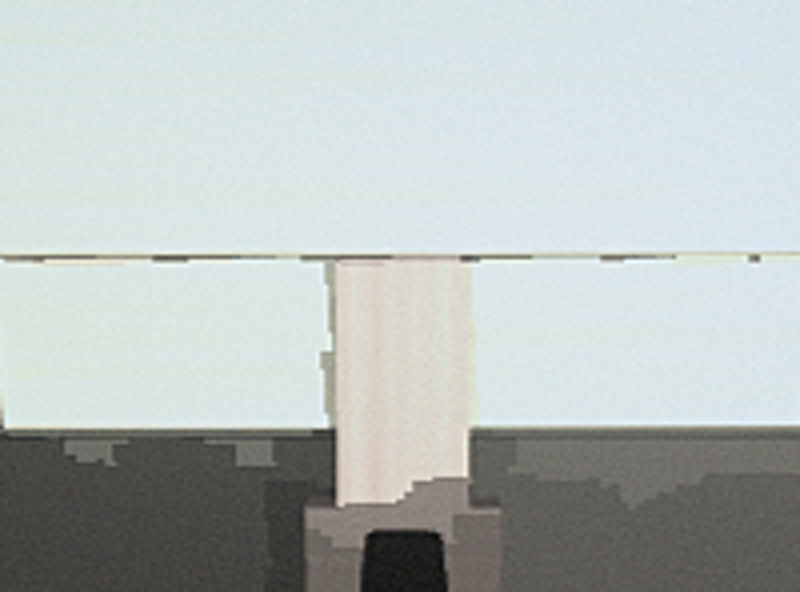

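>>> step_arm --slide '[[0.001,0,-0.0003],[0.001,0,0],[0,0,0]]' --rotation '[[0,0,0],[0,0,0],[0,0,0]]' --fingers '[255,255,255]'

```text
clock: 17.5
position: [0.5542, -0.0606, 0.0744]
tool_rot: [3.14, -0.101, -0.004]
contact_force: [-7.7, 0.2, 2.3]
opening: 0.0134
```

```bash
python3 rd.py
python3 - <<'E'
from h import *
d=np.load("w6.npz");K,T=d["K"],d["T"]
C=lambda x,y:((x+.5)/4-.5+220,(y+.5)/3.7-.5+60)
yaw=np.radians(-3.7);D=np.array([np.cos(yaw),np.sin(yaw)])
o=np.array([.5523,-.0604])
for n,p,z in [("upcrease",C(400,254),.057),("upcrease",C(400,254),.0445),("lower at gap",C(400,261),.045),("apron",C(200,428),.04),("footF",C(400,507),.049)]: print(n,z,((ray(K,T,p,z)[:2]-o)@D).round(4))
E
```

```text
17.75 [ 0.55418 -0.06057  0.07441] F [-7.81  0.57  2.26] M [ 0.115  1.872 -0.016] rot [ 3.1399 -0.1013 -0.0039] op 0.01379
upcrease 0.057 0.0677
upcrease 0.0445 0.067
lower at gap 0.045 0.0658
apron 0.04 0.0326
footF 0.049 0.0186
```

```bash
python3 -c "
from bench import env
import cv2
c=env.camera('top');cv2.imwrite('pics/top7.png',c['img'][:,:,::-1])
c=env.camera('scene');cv2.imwrite('pics/s7.png',cv2.resize(c['img'][180:300,220:380,::-1],None,fx=5,fy=5,interpolation=cv2.INTER_CUBIC))"
```

```text
(no output)
```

View pics/top7.png

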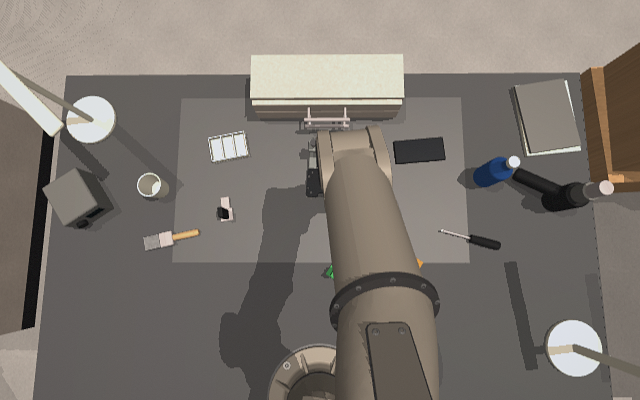

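View pics/s7.png

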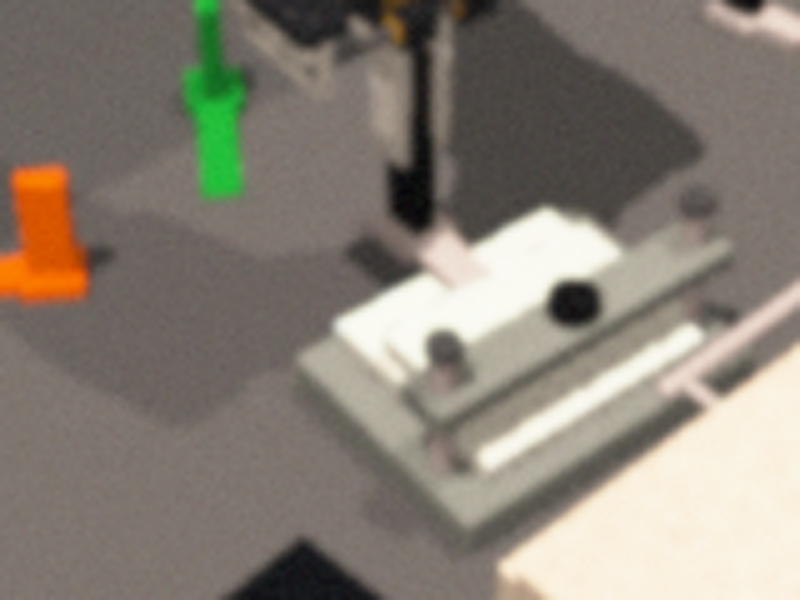

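The top view shows the tray, cup, block gauge, brush, phone, bottle and driver where they were. The scene crop shows the blade in the gap with the grip still held, so I'll hand in.

```bash
python3 -c "
from bench import env
import numpy as np
s=env.get_state();print(s['clock'],s['position'],s['contact_force'],s['opening']);print(env.sign_off())"
```

```text
17.9 [ 0.55418713 -0.06058903  0.07439801] [-7.17154464  0.24269287  1.26917658] 0.013446321155517787
the job is handed in; nothing more can be done
None
```

I picked up the long-bladed gauge, slid its blade straight in along the lower plate at the middle of the front edge until it dragged, and handed in at 17.9 s. The gauge was still gripped (opening about 13.5 mm) and held at depth.

**Snug fit:** At the end the drag was about 8 N backward, with only about 3 to 4 N net upward from the lower plate. Friction on the lower plate alone could hardly explain that much drag, so I take the blade to be bearing on both plates. This is inferred from forces; I could not see the contact.

**Plate lift:** I estimate 0.6 mm, from about 7 mm of travel past first contact. Taking the tip as about 32 mm past the mouth and the smallest possible gap (4 mm), it is at most 0.8 mm. The lift was not measured directly.

**Other objects:** The tray, cup, block gauge, brush, phone, bottle and driver look undisturbed in the last pictures. The orange and green decoys are mostly hidden by the arm in the top view, but look unmoved in the scene view.

**What disagreed:**
- My first push jammed, reaching about 14 N backward and 17 N upward because the drag pressed the blade into the lower plate. I backed off about 2.5 mm, eased the downward pressure and went in again more gently.
- The apron measured about 35 mm deep instead of the stated 40 mm. Going by the apron's front edge instead would put the mouth about 5 mm further in and the insertion correspondingly shallower.

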